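# Hang the hook-on bin on the packing bench's slat rail

## Robot

A 6-joint arm with a two-finger parallel gripper is mounted at the origin on the work surface. World frame = base frame: x ahead of the robot, y to its left, z up, the work surface at z = 0. Lengths are in m, angles in rad, forces in N, time in s.
With the tool pointing down it reaches from about 0.25 to 0.725 m from the base axis. Payload 4 kg.
Tool frame: the origin (TCP) lies at the very end of the fingers, on their centre line; the grasp point (between the pads) lies grip_point_offset behind it (grip_point_offset is the distance from the TCP to the grasp point, in m); z points along the fingers, x is the direction in which the jaws open and shut, and the axes are right-handed (so a half turn about z gives the same grasp; the last joint's range is limited). The gripper opens to 85 mm and grips with 20 to 120 N. Pads are 22 mm wide; open, the fingers measure 114 mm over their backs; the gripper's body (76 mm by 85 mm) begins 54 mm behind the grasp point. The pads swing forward as they close: fully open they stand 13 mm farther back than shut.
Start: joints at [1.158, 0.241, 0.005, 1.335, 0, 1.571], TCP at [0.201, 0.458, 0.231] pointing down, gripper open.
Joint ranges: [-2.72, 2.72], [-1.05, 1.87], [-1.09, 1.28], [-1.99, 2.15], [-1.42, 1.44], [-3.14, 3.14]. Speed limits (rad/s): [2.79, 2.79, 3.14, 3.14, 3.14, 3.14].

## Interface

Orientations are given as a 3x3 rotation matrix whose columns are the frame's x, y, z axes.
In Python, from workcell import get_state, camera, job_done, search_frame, spot_point, grip_point_offset gives the robot as it stands.
- The arm moves only by the tool carry_out, never from a script. Its argument "deltas" is a list of rows, each a list of 3 entries, a list of its own where there are three numbers: the turn, a rotation vector about the tool's x, y, z in degrees, then the shift along the tool's x, y, z in m, then the opening, from -1 (shut) to 1 (fully open). A call has exactly 8 rows; each row is the pose to reach, as a shift and turn from the pose commanded when the call began, along the tool's axes at that moment; what a row does not reach only later rows make up. A row lasts 1/12 s, in which the tool goes at most 41.7 mm and 7.16 degrees, less where a joint would pass 70% of its speed; a pose out of reach is approached as far as the arm can. A call with a gripper value outside its range is refused whole. The fingers move at their own pace and stop on an object; "force" is the grip in N (left out, the last holds). Time passes only in rows, so rows that repeat a pose let the fingers close, or fill a call up. It gives the time, the measured TCP pose, the force and the opening at its end, in the units of the state.
- get_state(): the state, without advancing time (a new reading comes with each control period).
- camera(name): name is "scene" or "side" or "wrist"; returns a dict with "image" (420x560x3 uint8, red, green, blue), "z_map" (420x560 float32, m along the optical axis (not along the pixel's ray), 0 where there is no reading), "K" (3x3 intrinsics, pixels), "k1" (the pictures are not rectified: a ray, as slopes to the right and down, at radius r is drawn at 1 + k1 r^2 times it, then the intrinsics apply), "rvec" (rotation vector, rad) and "tvec" (3), from world to camera coordinates, as OpenCV has them. Camera axes: x right, y down, z forward; pixel columns grow to the right and rows downward; lengths in m; the calibration is good to about 2 mm. A picture is of the moment at which its call begins.
- job_done(): hands the job in, once; it reports no verdict.
Trained networks look in a picture, given as the dict that the camera call returned (one of the last four; its "shot" number tells which), for a name from the list of things; names that differ only in an ending like _2 or _b are one class to them, and where a whole thing is asked for, a point or a joint stands for the part that bears it (a point fixed in the world has none). Each returns a list of dicts, best first, with "p" (0 to 1); they miss things now and then, are a little off and sometimes report something else, mostly with a low value. They report only what shows in the picture. A call takes as long as a camera call. They do not tell look-alikes from the thing itself.
- search_frame(target, picture): "rect" ([left, top, right, bottom] in pixels, round what is visible of it).
- spot_point(target, picture): "point" ([row, column] in pixels: a listed point, or the origin of a listed thing).
The state is a dict: "time_s": time; "qpos": joint angles; "qd": joint speeds; "joint_efforts": joint torques, N m; "position": TCP position; "orientation": TCP orientation; "force": force on the tool from outside, world axes, zero at the start; "torque": the same for the moment, N m; "width": finger opening in m.
Only numpy, scipy, OpenCV 4.12 (cv2) and the standard library are available. Lean on these libraries where they do the work, as an engineer would, in place of code of your own. Each camera call takes 0.05 s, during which the arm holds its last target.

## Task

Two small yellow bins stand on the packing bench; one of them has an upturned hanging tongue at its back. Hang that bin on the free stretch of the slat rail, beside the bin already hanging there: raise its front, feed the tongue through the gap between the two bars, then rotate the front down until the tongue is caught behind the upper bar and the bin hangs level with its back against the lower bar. Leave the plain bin where it stands.

Things in the scene. Friction and masses are not known exactly. Their poses are not given: they have to be found in the camera images.
- hook_bin: The bin to hang: open yellow plastic box 90 long (x) x 50 wide (y) x 60 high (z) mm, 4 mm walls, 0.1 to 0.2 kg, upright, empty. Origin: centre of its underside; +x points to its back (the tongue), -x to its front. Grip it across its width 15 mm in front of the origin, 40 mm up; a grip with the fingers pointing forward-down at 30 degrees comes near upright when the front is raised 40.
- tongue (a point): On hook_bin, same axes: corner where the back face (45 mm behind the origin) meets the underside of the tongue (54 mm up). From here a shelf 4 mm thick, 36 wide goes back (x 0 to 16); at its end a flat lip 4 mm thick (x 12 to 16) rises to z = 57. Hung, this corner is on the groove point's edge (x 0 to -7, z 0), the shelf resting on the lower bar, the lip behind the upper bar.
- groove (a point): Slat rail, fixed: middle of its free stretch, on the lower bar's top front edge, 130 mm above the bench. +x goes through the gap, away from its front; y along the bars; z up. Bars 5 mm thick (x 0 to 5): lower z -65 to 0, upper z 45 to 70; open behind. Posts at y -155 and 215; fixed bin at y 150 to 200 (all mm). The lip is taller than the gap: it enters with the front raised 40-45 degrees.
- plain_bin: The look-alike to leave alone: the same yellow bin, 90 x 50 x 60 mm, without any tongue. Origin at the centre of its underside, z up.
Mind the look-alikes: they are no part of the job. What is shaped like the hook_bin but black or turquoise is not meant.

How it is judged:
At the end, for the whole second after the job is handed in: The hook-on bin hangs at rest on the free stretch of the rail: the corner of its tongue within 15 mm of the lower bar's top front edge in height, from 18 mm before to 12 mm behind it, within 140 mm of the groove point along the bars; level within 10 degrees, square to the rail within 11 degrees (x of tongue in the frame of groove between -0.018 and 0.012 m and z of tongue in the frame of groove between -0.015 and 0.015 m and y of hook_bin in the frame of groove between -0.14 and 0.14 m and angle between hook_bin's own z axis and vertical below 0.18 rad and angle between the y axis of hook_bin and the y axis of groove, either way round below 0.2 rad and linear speed of hook_bin below 0.03 m/s and angular speed of hook_bin below 0.3 rad/s); the robot touches nothing.
It fails at once if the plain bin is moved by more than 40 mm (distance of plain_bin from where it was at the start of the episode above 0.04 m).
It also fails if it takes over 43 s, if anything falls off the work surface, if the arm or the gripper's body presses on something with over 40 N, if the wrist force passes 120 N, or if a joint passes its speed limit or range.

## Working session

There is one attempt and no reset: what is moved stays moved. The work goes in short steps, Python scripts to look and compute and a tool call to move; the robot and the scene stay as the last step left them, time stands still between calls to the robot, and variables do not carry over. Pictures are saved under pics/ and viewed, and the job is handed in when it is done.

Besides the shell and the picture viewer there is one more tool, called after "Request:" as a command line: name --argument value ..., lists and objects as JSON in quotes. carry_out: Moves the arm, as the interface text tells. Its arguments: {"type":"object","properties":{"deltas":{"type":"array"},"force":{"type":"number"}},"required":["deltas"]}

```bash
ls; mkdir -p pics
python3 - <<'E'
from workcell import *
import cv2,numpy as np
print(get_state(),grip_point_offset)
for n in ["scene","side","wrist"]:
    c=camera(n); cv2.imwrite(f"pics/{n}0.png",c["image"][:,:,::-1]); np.savez(f"{n}0.npz",**{k:c[k] for k in["image","z_map","K","k1","rvec","tvec"]})
    print(n,c["K"].tolist(),c["k1"],c["rvec"],c["tvec"])
    for t in ["hook_bin","plain_bin"]:
        print(t,[(np.round(d["rect"]).tolist(),round(d["p"],2)) for d in search_frame(t,c)])
    for t in ["tongue","groove"]:
        print(t,[(np.round(d["point"]).tolist(),round(d["p"],2)) for d in spot_point(t,c)])
E
```

```text
pics
{'time_s': 0.0, 'qpos': array([1.15800041e+00, 2.41421561e-01, 3.71375766e-03, 1.33518929e+00,
       9.93381566e-06, 1.57075537e+00]), 'qd': array([-0.00155795, -0.00208651,  0.00096419,  0.00039691,  0.00040428,
        0.00089515]), 'joint_efforts': array([-4.79506853e-04, -3.72317541e+01,  2.52408332e+01,  1.68331282e-02,
       -1.09196744e-04, -9.76639996e-07]), 'position': array([0.20032915, 0.45742247, 0.23040467]), 'orientation': array([[ 4.01133555e-01,  9.16019184e-01, -8.51867955e-04],
       [ 9.16017171e-01, -4.01134459e-01, -1.92032263e-03],
       [-2.10076596e-03, -1.00198321e-05, -9.99997793e-01]]), 'force': array([ 0.52663643, -0.56007878, -0.5242838 ]), 'torque': array([-0.00671604, -0.02721432,  0.05213691]), 'width': 0.08534367155353752} 0.0187
scene [[386.42942527662905, 0.0, 284.0848217544357], [0.0, 386.42942527662905, 200.43908009213547], [0.0, 0.0, 1.0]] -0.08602970282278861 [ 1.72417233  1.51038442 -0.8075074 ] [ 0.07852469 -0.20440436  1.35416166]
hook_bin [([215.0, 166.0, 259.0, 205.0], 0.98), ([109.0, 227.0, 139.0, 280.0], 0.93), ([234.0, 198.0, 25
[... 319 characters left out ...]
] 0.02949379055089494 [ 2.08403549 -0.650008    0.3382291 ] [-0.47476574  0.17142182  0.86618036]
hook_bin [([261.0, 214.0, 323.0, 284.0], 0.96), ([400.0, 272.0, 464.0, 363.0], 0.88), ([199.0, 259.0, 264.0, 318.0], 0.66)]
plain_bin [([163.0, 155.0, 203.0, 187.0], 0.74)]
tongue [([242.0, 310.0], 0.75), ([306.0, 439.0], 0.73), ([291.0, 251.0], 0.59), ([181.0, 185.0], 0.43)]
groove [([143.0, 300.0], 0.94)]
wrist [[363.5797935512323, 0.0, 276.28985589852255], [0.0, 363.5797935512323, 211.82626756849515], [0.0, 0.0, 1.0]] -0.06821724735811571 [-2.42279953 -1.58306182 -0.22697859] [-0.50079793 -0.03550099  0.37962931]
hook_bin []
plain_bin [([167.0, 374.0, 199.0, 400.0], 0.79)]
tongue []
groove []
```

View pics/scene0.png

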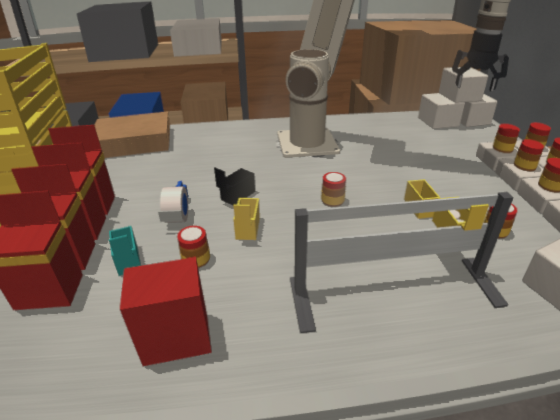

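View pics/side0.png

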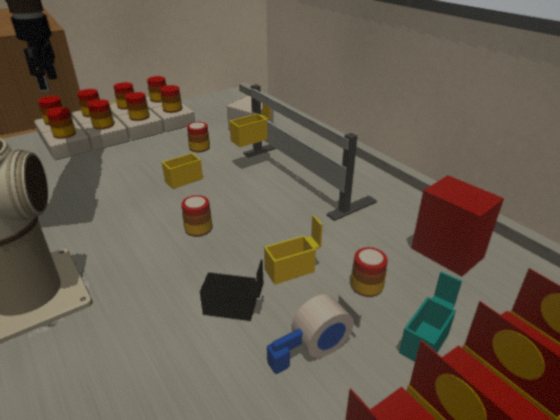

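View pics/wrist0.png

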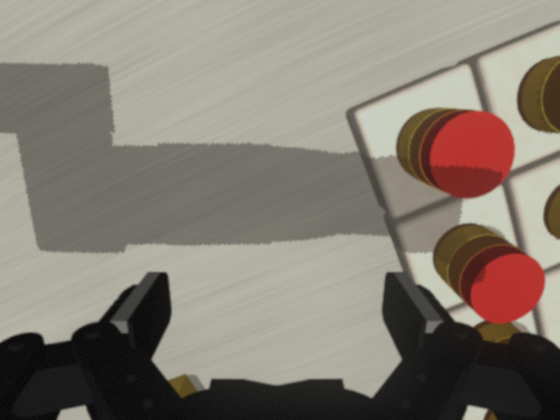

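Candidates for the bin: yellow with tongue at side (292,255) / scene (247,217); yellow plain at side (183,171); yellow on the rail (250,130), which is fixed; black at (233,295) and turquoise at (430,330), both decoys. The first fits: it is yellow, stands on the bench and has an upturned tongue. I'll confirm it in a crop and measure it.

```bash
cat > h.py <<'E'
import numpy as np,cv2
def load(f): return dict(np.load(f))
def cloud(c):
    h,w=c["z_map"].shape
    K=c["K"];k1=float(c["k1"])
    u,v=np.meshgrid(np.arange(w),np.arange(h))
    p=np.stack([u,v],-1).reshape(-1,1,2).astype(float)
    n=cv2.undistortPoints(p,K,np.array([k1,0,0,0]),None,None,None,(3,50,1e-10)) if 0 else cv2.undistortPoints(p,K,np.array([k1,0,0,0,0.]))
    n=n.reshape(h,w,2); z=c["z_map"]
    P=np.dstack([n*z[...,None],z])
    R=cv2.Rodrigues(c["rvec"])[0]
    W=(P-c["tvec"].ravel())@R
    W[z<=0]=np.nan
    return W
def proj(c,X):
    return cv2.projectPoints(np.asarray(X,float).reshape(-1,1,3),c["rvec"],c["tvec"],c["K"],np.array([float(c["k1"]),0,0,0,0]))[0].reshape(-1,2)
E
python3 - <<'E'
from h import *
c=load("side0.npz");s=load("scene0.npz")
a=cv2.resize(c["image"][200:330,230:350],None,fx=4,fy=4,interpolation=cv2.INTER_CUBIC)
cv2.imwrite("pics/crop1.png",a[:,:,::-1])
def yel(c):
    h=cv2.cvtColor(c["image"],cv2.COLOR_RGB2HSV); return (h[...,0]>20)&(h[...,0]<32)&(h[...,1]>130)&(h[...,2]>60)
for nm,c,boxes in [("side",c,dict(hook=[260,210,325,286],plain=[160,150,206,190],fixed=[225,100,275,150])),("scene",s,dict(hook=[230,195,262,240],plain=[404,180,442,218],fixed=[425,200,490,235]))]:
    W=cloud(c);m=yel(c)
    for k,b in boxes.items():
        mm=np.zeros_like(m);mm[b[1]:b[3],b[0]:b[2]]=1;mm&=m
        P=W[mm];P=P[~np.isnan(P[:,0])]
        r=cv2.minAreaRect(P[:,:2].astype(np.float32)) if len(P) else None
        print(nm,k,len(P),np.percentile(P,[2,50,98],axis=0).round(3).tolist(),r)
    # dark/grey rail points
    g=(W[...,2]>0.04)&(W[...,2]<0.25)&(W[...,0]>0.3)
    print(nm)
    np.save(nm+"W.npy",W)
# bench height check
for n in("side","scene"):
    W=np.load(n+"W.npy");z=W[...,2];zz=z[(abs(z)<0.02)];print(n,np.median(zz))
E
```

```text
side hook 2097 [[0.404, -0.261, 0.003], [0.455, -0.246, 0.043], [0.509, -0.203, 0.104]] ((0.45819878578186035, -0.2315371036529541), (0.0530138798058033, 0.1073494628071785), 80.55862426757812)
side plain 1015 [[0.384, 0.201, 0.003], [0.424, 0.206, 0.04], [0.471, 0.254, 0.06]] ((0.4280145764350891, 0.228045254945755), (0.09173155575990677, 0.05690789222717285), 2.4218368530273438)
side fixed 1079 [[0.579, 0.176, 0.077], [0.624, 0.182, 0.118], [0.683, 0.229, 0.157]] ((0.705947756767273, 0.253129243850708), (0.2974572777748108, 0.09125471115112305), 31.958189010620117)
side
scene hook 897 [[0.409, -0.258, 0.003], [0.499, -0.232, 0.052], [0.517, -0.203, 0.108]] ((0.4279942810535431, -0.2289096713066101), (0.057136956602334976, 0.18093281984329224), 88.14167785644531)
scene plain 612 [[0.387, 0.179, 0.002], [0.422, 0.229, 0.044], [0.605, 0.253, 0.108]] ((0.500495970249176, 0.2198835015296936), (0.06058640033006668, 0.23565588891506195), 83.14264678955078)
scene fixed 870 [[0.475, 0.178, 0.007], [0.67, 0.195, 0.133], [0.689, 0.241, 0.185]] ((0.5940030217170715, 0.23988047242164612), (0.1433812826871872, 0.21978016197681427), 60.661109924316406)
scene
side -0.00030318929582418165
scene -0.001445134609640531
```

View pics/crop1.png

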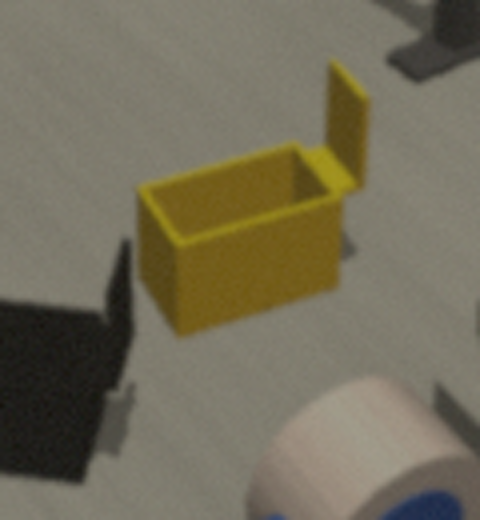

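Crop confirms: yellow open box with the upturned tongue at its right end (crop (345,120)), standing on the bench; the black decoy is close to its lower left. Next I'll fit poses and check the clearances.

```bash
cat > fit.py <<'E'
from h import *
from scipy.optimize import least_squares
def boxsd(p,lo,hi):
    c=(np.array(lo)+hi)/2;h=(np.array(hi)-lo)/2
    q=abs(p-c)-h
    return np.linalg.norm(np.maximum(q,0),axis=1)+np.minimum(q.max(1),0)
B=[([-45,-25,0],[45,25,4]),([-45,-25,0],[45,-21,60]),([-45,21,0],[45,25,60]),([-45,-25,0],[-41,25,60]),([41,-25,0],[45,25,60]),([45,-18,54],[61,18,58]),([57,-18,54],[61,18,111])]
B=[(np.array(a)/1e3,np.array(b)/1e3) for a,b in B]
def sd(p,tongue=True): return np.min([boxsd(p,a,b) for a,b in (B if tongue else B[:5])],axis=0)
def yel(c):
    h=cv2.cvtColor(c["image"],cv2.COLOR_RGB2HSV); return (h[...,0]>20)&(h[...,0]<32)&(h[...,1]>130)&(h[...,2]>50)
def pts(c,b):
    W=cloud(c);m=yel(c);mm=np.zeros_like(m);mm[b[1]:b[3],b[0]:b[2]]=1;mm&=m
    P=W[mm];return P[~np.isnan(P[:,0])]
def fit2(P,x0,tongue=True):
    def f(q):
        c,s=np.cos(q[2]),np.sin(q[2]);R=np.array([[c,-s,0],[s,c,0],[0,0,1]])
        return sd((P-[q[0],q[1],q[3]])@R,tongue)
    r=least_squares(f,x0,loss="soft_l1",f_scale=0.002,x_scale=[.01,.01,.1,.01]);return r.x,np.median(abs(f(r.x)))
E
python3 - <<'E'
from fit import *
c=load("side0.npz");s=load("scene0.npz")
Pa=pts(c,[258,208,325,286]);Pb=pts(s,[230,195,262,240])
for n,P in(("side",Pa),("scene",Pb),("both",np.vstack([Pa,Pb,Pb]))):
    print(n,[fit2(P,[.455,-.23,y0,0])  for y0 in(0,.2)])
print("plain",fit2(pts(c,[160,150,206,190]),[.428,.228,0,0],False))
W=np.load("sideW.npy");V=np.load("sceneW.npy")
im=c["image"]
# rail front: points in window
for nm,W in(("side",W),("scene",V)):
    m=(W[...,2]>.075)&(W[...,2]<.21)&(W[...,0]>.55)&(W[...,0]<.85)&(W[...,1]>-.1)&(W[...,1]<.15)
    P=W[m];print(nm,len(P))
    for lo,hi in((.07,.125),(.178,.198)):
        Q=P[(P[:,2]>lo)&(P[:,2]<hi)]
        if len(Q)>50:
            k=np.polyfit(Q[:,1],Q[:,0],1);
            for _ in range(3):
                r=abs(Q[:,0]-np.polyval(k,Q[:,1]));k=np.polyfit(Q[r<.006,1],Q[r<.006,0],1)
            print(lo,k,np.std(r[r<.006]),len(Q))
    print(np.histogram(P[:,2],bins=np.arange(.07,.215,.005)))
# posts: dark tall
for nm,W,im in(("side",np.load("sideW.npy"),c["image"]),("scene",V,s["image"])):
    m=(W[...,2]>.06)&(W[...,2]<.22)&(W[...,0]>.5)&(W[...,0]<.85)&(im.max(-1)<75)
    P=W[m];
    for sel in(P[P[:,1]<.05],P[P[:,1]>.05]): print("post",len(sel),np.percentile(sel,[5,50,95],axis=0).round(3).tolist() if len(sel) else 0)
# obstacles around hook bin
    P=W[(W[...,2]>.02)&(W[...,0]>.2)&(W[...,0]<.6)&(W[...,1]>-.45)&(W[...,1]<-.1)]
    H=np.zeros((20,35))
    for p in P:H[int((p[0]-.2)/.02),int((p[1]+.45)/.01)]=max(H[int((p[0]-.2)/.02),int((p[1]+.45)/.01)],p[2]*1000)
    print(nm,"rows x from .2 step .02, cols y -.45 step .01")
    for i,r in enumerate(H):print("%.2f"%(.2+i*.02),' '.join("%3d"%x if x else '  .' for x in r))
E
```

```text
side [(array([ 4.50948053e-01, -2.32638217e-01, -1.78012900e-01,  3.95198052e-06]), np.float64(0.0006360029557949641)), (array([ 4.50948684e-01, -2.32635417e-01, -1.78123497e-01,  3.94933996e-06]), np.float64(0.0006346873503681964))]
scene [(array([ 0.45360314, -0.2279796 , -0.17918008, -0.00139067]), np.float64(0.0007451707237887475)), (array([ 0.45359102, -0.22797871, -0.17962695, -0.00139086]), np.float64(0.0007453619126396444))]
both [(array([ 4.52676306e-01, -2.29180575e-01, -1.78263909e-01, -3.20157895e-04]), np.float64(0.0008492158278891066)), (array([ 4.52676306e-01, -2.29180574e-01, -1.78263866e-01, -3.20157073e-04]), np.float64(0.000849217924470071))]
plain (array([4.29090450e-01, 2.27538909e-01, 3.37738452e-02, 1.84441622e-04]), np.float64(0.0009033613253386745))
side 1958
0.07 [0.0023525  0.66913356] 0.0006780422997424244 1072
0.178 [0.00261791 0.6690356 ] 0.0007948168476594135 492
(array([  0,  98,  99, 108, 109, 101, 109, 112, 105, 114, 117, 149,  46,
         0,   0,   0,   0,   0,   0,   0,   7, 123, 120, 113, 132, 168,
        28,   0]), array([0.07 , 0.075, 0.08 , 0
[... 6256 characters left out ...]
   .   .   .   .   .   .   .   .   .   .   .   .   .   . 111 108 112 110  59   .   .   .   .   .   .   .   .   .   .   .
0.52   .   .   .   .   .   .  69  72  73  73  74  73  72   .   .   .   .   .   .   .   .   .   .   .   .   .   .   .   .   .   .   .   .   .   .
0.54   .   .   .   .   .   .  72  73  75  74  74  74  74  64   .   .   .   .   .   .   .   .   .   .   .   .   .   .   .   .   .   .   .   .   .
0.56   .   .   .   .   .   .  67  73  74  75  74  73  73  28   .   .   .   .   .   .   .   .   .   .   .   .   .   .   .   .   .   .   .   .   .
0.58   .   .   .   .   .   .   .   .  71  73  73  72   .   .   .   .   .   .   .   .   .   .   .   .   .   .   .   .   .   .   .   .   .   .   .
```

```bash
cat > plan.py <<'E'
import numpy as np, json, os, math
from scipy.spatial.transform import Rotation as Ro
F="cmd.json"
def init():
    a=.4011; R=np.array([[.40113,.91602,0],[.91602,-.40113,0],[0,0,-1.]])
    save(np.array([.201,.458,.231]),R)
def save(p,R): json.dump([p.tolist(),R.tolist()],open(F,"w"))
def get():
    p,R=json.load(open(F)); return np.array(p),np.array(R)
def tool(yaw,tilt):  # tilt deg from vertical, forward
    b=np.array([np.cos(yaw),np.sin(yaw),0]);t=np.radians(tilt)
    z=np.sin(t)*b-np.array([0,0,np.cos(t)]);x=np.array([-b[1],b[0],0]);return np.stack([x,np.cross(z,x),z],1)
def go(p,R,frac=1,rows=None):
    p0,R0=get();d=R0.T@(np.array(p)-p0);rv=np.degrees(Ro.from_matrix(R0.T@R).as_rotvec())
    n=max(np.linalg.norm(d)/.0417,np.linalg.norm(rv)/7.16)
    print("rows needed %.1f"%n,"total turn",rv.round(1),"shift",d.round(4))
    return d,rv
def applied(turn,shift):
    p0,R0=get();save(p0+R0@np.array(shift),R0@Ro.from_rotvec(np.radians(turn)).as_matrix())
def chk(s=None):
    from workcell import get_state
    s=s or get_state();p,R=get()
    print("t",round(s["time_s"],2),"meas",s["position"].round(4),"cmd",p.round(4),"roterr deg",np.degrees((Ro.from_matrix(R.T@s["orientation"])).as_rotvec()).round(1),"q",s["qpos"].round(2),"F",s["force"].round(1),"w",round(s["width"],4))
E
python3 - <<'E'
from plan import *
init()
p,R=get()
T=tool(-.178,30)
# stage: yaw only first to y=.12
go([.373,-.216,.20],T)
E
```

```text
rows needed 16.7 total turn [-29.9   3.5 -13.1] shift [-0.5484  0.4279  0.031 ]
```

Request:
carry_out --deltas '[[[-2,0,-1],[-0.031,0.024,-0.004],1],[[-4,0,-2],[-0.062,0.049,-0.008],1],[[-6,1,-3],[-0.093,0.073,-0.012],1],[[-8,1,-4],[-0.124,0.097,-0.016],1],[[-10,1,-5],[-0.155,0.121,-0.02],1],[[-12,1,-5],[-0.186,0.146,-0.024],1],[[-13,2,-6],[-0.217,0.17,-0.028],1],[[-14,2,-6],[-0.248,0.194,-0.03],1]]'

```text
time_s: 1.42
position: [0.2785, 0.1515, 0.2618]
orientation: [[0.298, 0.924, 0.241], [0.954, -0.294, -0.052], [0.023, 0.245, -0.969]]
force: [-0.0, -0.0, -0.1]
width: 0.0853
```

Run:
```python
from plan import *
applied([-14,2,-6],[-0.248,0.194,-0.03]); chk()
go([.373,-.216,.20],tool(-.178,30))
```

```text
t 1.42 meas [0.2785 0.1515 0.2618] cmd [0.2792 0.153  0.261 ] roterr deg [-0.1  0.1 -0.1] q [ 0.68 -0.28 -0.45  1.24 -0.19  0.97] F [-0.  -0.  -0.1] w 0.0853
rows needed 9.2 total turn [-15.8   1.6  -7.2] shift [-0.3251  0.1811  0.101 ]
```

Request:
carry_out --deltas '[[[-2,0,-1],[-0.033,0.018,0.01],1],[[-4,0,-2],[-0.066,0.036,0.02],1],[[-6,1,-3],[-0.1,0.055,0.03],1],[[-8,1,-4],[-0.133,0.074,0.04],1],[[-10,1,-5],[-0.167,0.093,0.05],1],[[-12,1,-5],[-0.2,0.112,0.06],1],[[-14,2,-6],[-0.235,0.131,0.072],1],[[-15,2,-7],[-0.27,0.15,0.084],1]]'

```text
time_s: 2.08
position: [0.3527, -0.1416, 0.2139]
orientation: [[0.177, 0.856, 0.486], [0.984, -0.158, -0.08], [0.008, 0.493, -0.87]]
force: [1.2, 1.0, 0.4]
width: 0.0855
```

Run:
```python
from plan import *
applied([-15,2,-7],[-0.27,0.15,0.084]); chk()
go([.373,-.216,.154],tool(-.178,30))
```

```text
t 2.08 meas [ 0.3527 -0.1416  0.2139] cmd [ 0.3568 -0.1533  0.2102] roterr deg [-0.3 -0.  -0.1] q [-0.52 -0.37 -0.74  0.72  0.17 -0.3 ] F [1.2 1.  0.4] w 0.0855
rows needed 2.1 total turn [-0.8 -0.4 -0.3] shift [-0.0593 -0.0035  0.0618]
```

Request:
carry_out --deltas '[[[0,0,0],[-0.02,-0.001,0.02],1],[[-1,0,0],[-0.04,-0.002,0.04],1],[[-1,0,0],[-0.059,-0.004,0.062],1],[[-1,0,0],[-0.059,-0.004,0.07],1],[[-1,0,0],[-0.059,-0.004,0.09],1],[[-1,0,0],[-0.059,-0.004,0.11],1],[[-1,0,0],[-0.059,-0.004,0.122],1],[[-1,0,0],[-0.059,-0.004,0.122],1]]'

```text
time_s: 2.75
position: [0.3973, -0.2063, 0.1018]
orientation: [[0.178, 0.851, 0.494], [0.984, -0.159, -0.08], [0.011, 0.5, -0.866]]
force: [0.1, -0.2, -0.0]
width: 0.0852
```

Run:
```python
from plan import *
applied([-1,0,0],[-0.059,-0.004,0.122]); chk()
go([.4467,-.2295,.0238],tool(-.178,30))
from workcell import *
import cv2
for n in["side","wrist"]:
    c=camera(n);cv2.imwrite(f"pics/{n}1.png",c["image"][:,:,::-1])
```

```text
t 2.75 meas [ 0.3973 -0.2063  0.1018] cmd [ 0.4016 -0.2204  0.1012] roterr deg [0.2 0.1 0. ] q [-0.63 -0.03 -0.84  0.28  0.23 -0.4 ] F [ 0.1 -0.2 -0. ] w 0.0852
rows needed 2.2 total turn [ 0.2 -0.4 -0.3] shift [-0.0017  0.0008  0.09  ]
```

View pics/side1.png

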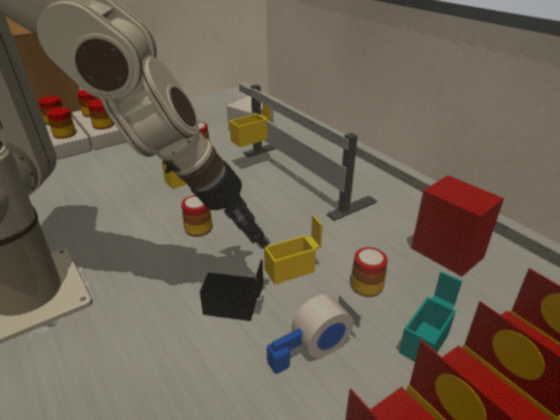

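View pics/wrist1.png

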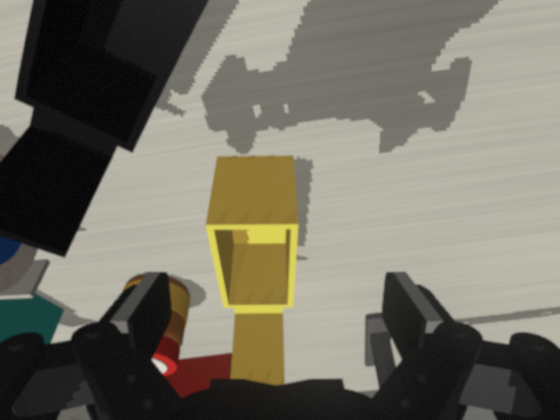

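Run:
```python
from plan import *
from workcell import get_state
s=get_state();save(s["position"],s["orientation"]);chk(s)
go([.4467,-.2295,.0238],tool(-.178,30))
```

```text
t 2.85 meas [ 0.3976 -0.2067  0.1037] cmd [ 0.3976 -0.2067  0.1037] roterr deg [0. 0. 0.] q [-0.64 -0.03 -0.84  0.29  0.23 -0.4 ] F [-1.   0.7  0.6] w 0.0851
rows needed 2.3 total turn [ 0.1 -0.5 -0.3] shift [-0.0145  0.0052  0.0952]
```

Request:
carry_out --deltas '[[[0,0,0],[-0.007,0.002,0.0],1],[[0,0,0],[-0.0145,0.005,0.005],1],[[0,0,0],[-0.0145,0.005,0.025],1],[[0,0,0],[-0.0145,0.005,0.045],1],[[0,0,0],[-0.0145,0.005,0.065],1],[[0,0,0],[-0.0145,0.005,0.083],1],[[0,0,0],[-0.0145,0.005,0.095],1],[[0,0,0],[-0.0145,0.005,0.095],1]]'

```text
time_s: 3.52
position: [0.4476, -0.2307, 0.0232]
orientation: [[0.178, 0.85, 0.496], [0.984, -0.158, -0.081], [0.009, 0.503, -0.864]]
force: [0.5, 0.2, 0.1]
width: 0.0849
```

Run:
```python
from plan import *
applied([0,0,0],[-0.0145,0.005,0.095]); chk()
go([.4467,-.2295,.0238],tool(-.178,30))
from workcell import *
import cv2
for n in["wrist"]:
    c=camera(n);cv2.imwrite(f"pics/{n}2.png",c["image"][:,:,::-1])
```

```text
t 3.52 meas [ 0.4476 -0.2307  0.0232] cmd [ 0.4464 -0.2294  0.0239] roterr deg [-0. -0.  0.] q [-0.61  0.26 -0.83  0.    0.22 -0.37] F [0.5 0.2 0.1] w 0.0849
rows needed 0.1 total turn [ 0.1 -0.5 -0.3] shift [-0.      0.0002  0.0002]
```

View pics/wrist2.png

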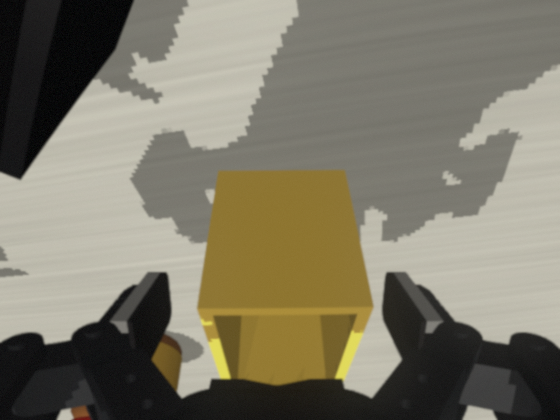

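The wrist picture shows the bin (columns 200–370) between the jaws, nearly centred. Closing.

Request:
carry_out --deltas '[[[0,0,0],[0,0,0],0],[[0,0,0],[0,0,0],-0.5],[[0,0,0],[0,0,0],-1],[[0,0,0],[0,0,0],-1],[[0,0,0],[0,0,0],-1],[[0,0,0],[0,0,0],-1],[[0,0,0],[0,0,0],-1],[[0,0,0],[0,0,0],-1]]' --force 60

```text
time_s: 4.23
position: [0.4472, -0.2302, 0.0257]
orientation: [[0.178, 0.848, 0.498], [0.984, -0.158, -0.083], [0.008, 0.505, -0.863]]
force: [-4.2, 2.3, 6.0]
width: 0.0495
```

Run:
```python
from plan import *
chk()
```

```text
t 4.23 meas [ 0.4472 -0.2302  0.0257] cmd [ 0.4464 -0.2294  0.0239] roterr deg [-0.2 -0.1 -0. ] q [-0.61  0.25 -0.83  0.    0.22 -0.37] F [-4.2  2.3  6. ] w 0.0495
```

```bash
cat >> plan.py <<'E'
# bin in tool frame from grasp
def Ry(d): return Ro.from_euler("y",d,degrees=True).as_matrix()
def Rz(r): return Ro.from_rotvec([0,0,r]).as_matrix()
def toolgoal(binR,binp,tR,tp): # tool pose given bin pose; tR,tp: bin in tool
    R=binR@tR.T; return np.asarray(binp)-R@tp,R
E
python3 - <<'E'
from plan import *
from workcell import get_state
s=get_state();p,R=s["position"],s["orientation"]
bR=Rz(-.178);bp=np.array([.4523,-.2305,0.])
x=R.T@(bp-p);print("bin in tool",x, np.degrees(Ro.from_matrix(R.T@bR).as_rotvec()))
x[0]=0
# assume bin exactly centred and square
tR=tool(0,30).T@np.eye(3); tR=Ro.from_matrix(R).as_matrix().T@bR
np.savez("hand.npz",tR=tR,tp=x)
save(p,R)
# lift
go(p+[0,0,.17],R)
# staging
from itertools import product
bRg=Ry(42); corner=np.array([.67-.10,.02,.16]); bpg=corner-bRg@np.array([.045,0,.054])
tpg,tRg=toolgoal(bRg,bpg,tR,x);print("stage tool",tpg.round(3),tRg.round(3));go(tpg,tRg)
# 2D clearance study
def boxes(th,cx,cz):
    t=np.radians(th);c,s=np.cos(t),np.sin(t)
    P=[]
    g=lambda x0,x1,z0,z1:np.stack(np.meshgrid(np.linspace(x0,x1,max(2,int((x1-x0)*2)+1)),np.linspace(z0,z1,max(2,int((z1-z0)*2)+1))),-1).reshape(-1,2)
    Q=np.vstack([g(0,16,0,4),g(12,16,0,57),g(-4,0,-54,6)])
    return np.stack([Q[:,0]*c+Q[:,1]*s+cx,-Q[:,0]*s+Q[:,1]*c+cz],1)
def sdb(P,x0,x1,z0,z1):
    q=np.abs(P-[(x0+x1)/2,(z0+z1)/2])-[(x1-x0)/2,(z1-z0)/2]
    return (np.linalg.norm(np.maximum(q,0),axis=1)+np.minimum(q.max(1),0)).min()
def clear(th,cx,cz):
    P=boxes(th,cx,cz);return sdb(P,0,5,-65,0),sdb(P,0,5,45,70)
for th in(40,42,45,50):
    best=None
    print("th",th)
    for cx in range(-60,3,4):
        r=[(min(clear(th,cx,cz)),cz) for cz in np.arange(-20,40,1)]
        m=max(r);ok=[a for a in r if a[0]>.7*m[0]]
        print(cx,round(m[0],1),m[1],end=" | ")
    print()
E
```

```text
bin in tool [ 0.00042312 -0.00860549  0.02473203] [-110.51570435 -110.18299615  -30.36859328]
rows needed 4.1 total turn [0. 0. 0.] shift [ 0.0014  0.0859 -0.1467]
stage tool [0.514 0.02  0.172] [[ 0.006  0.979 -0.202]
 [ 1.    -0.005  0.007]
 [ 0.006 -0.202 -0.979]]
rows needed 7.1 total turn [ 42.    1.5 -10. ] shift [ 0.2591  0.0913 -0.1142]
th 40
-60 23.5 -10 | -56 20.7 -9 | -52 18.1 -8 | -48 16.2 -7 | -44 14.0 -5 | -40 12.1 -3 | -36 10.9 -1 | -32 10.4 3 | -28 10.5 8 | -24 10.4 13 | -20 10.2 17 | -16 11.3 21 | -12 12.7 23 | -8 14.7 25 | -4 14.1 24 | 0 14.6 23 | 
th 42
-60 22.7 -8 | -56 20.3 -8 | -52 18.0 -7 | -48 15.7 -5 | -44 14.0 -4 | -40 12.4 -2 | -36 11.4 1 | -32 11.1 5 | -28 10.9 10 | -24 11.2 14 | -20 10.9 18 | -16 11.8 22 | -12 13.3 24 | -8 14.3 25 | -4 13.6 24 | 0 14.1 23 | 
th 45
-60 22.2 -6 | -56 19.6 -5 | -52 17.5 -4 | -48 15.8 -3 | -44 14.2 -1 | -40 12.8 1 | -36 12.0 4 | -32 12.0 8 | -28 12.0 12 | -24 12.0 16 | -20 12.0 20 | -16 12.6 23 | -12 13.7 25 | -8 13.7 25 | -4 13.2 25 | 0 13.9 24 | 
th 50
-60 21.0 -2 | -56 19.1 -1 | -52 17.4 0 | -48 15.6 1 | -44 14.6 3 | -40 13.5 5 | -36 13.3 8 | -32 13.5 12 | -28 13.5 15 | -24 13.3 19 | -20 13.5 22 | -16 13.8 25 | -12 14.8 27 | -8 13.5 26 | -4 12.8 25 | 0 13.1 25 |
```

Request:
carry_out --deltas '[[[0,0,0],[0,0.01,-0.017],-1],[[0,0,0],[0,0.025,-0.043],-1],[[0,0,0],[0,0.042,-0.072],-1],[[0,0,0],[0,0.059,-0.1],-1],[[0,0,0],[0.001,0.075,-0.128],-1],[[0,0,0],[0.001,0.086,-0.147],-1],[[0,0,0],[0.001,0.086,-0.147],-1],[[0,0,0],[0.001,0.086,-0.147],-1]]'

```text
time_s: 4.9
position: [0.4474, -0.231, 0.1965]
orientation: [[0.178, 0.848, 0.499], [0.984, -0.157, -0.084], [0.007, 0.506, -0.862]]
force: [0.1, -0.1, -1.4]
width: 0.0492
```

Run:
```python
from plan import *
applied([0,0,0],[.001,.086,-.147]);chk()
h=np.load("hand.npz")
bRg=Ry(42); corner=np.array([.67-.10,.02,.16]); bpg=corner-bRg@np.array([.045,0,.054])
go(*toolgoal(bRg,bpg,h["tR"],h["tp"]))
```

```text
t 4.9 meas [ 0.4474 -0.231   0.1965] cmd [ 0.4471 -0.2306  0.196 ] roterr deg [-0.1 -0.1 -0. ] q [-0.61 -0.07 -0.58  0.57  0.22 -0.37] F [ 0.1 -0.1 -1.4] w 0.0492
rows needed 6.2 total turn [ 42.    1.5 -10. ] shift [0.2581 0.0053 0.0328]
```

Request:
carry_out --deltas '[[[5,0,-1],[0.032,0.001,0.004],-1],[[10,0,-2],[0.064,0.001,0.008],-1],[[16,1,-4],[0.096,0.002,0.012],-1],[[22,1,-5],[0.128,0.003,0.016],-1],[[28,1,-6],[0.162,0.004,0.02],-1],[[34,1,-8],[0.196,0.004,0.025],-1],[[39,1.5,-9],[0.23,0.005,0.03],-1],[[42,1.5,-10],[0.258,0.005,0.033],-1]]'

```text
time_s: 5.57
position: [0.5138, 0.0221, 0.1678]
orientation: [[0.004, 0.977, -0.212], [1.0, -0.003, 0.008], [0.007, -0.212, -0.977]]
force: [2.1, 0.2, -1.0]
width: 0.0497
```

Request:
carry_out --deltas '[[[0,0,0],[0,0,0],-1],[[0,0,0],[0,0,0],-1],[[0,0,0],[0,0,0],-1],[[0,0,0],[0,0,0],-1],[[0,0,0],[0,0,0],-1],[[0,0,0],[0,0,0],-1],[[0,0,0],[0,0,0],-1],[[0,0,0],[0,0,0],-1]]'

```text
time_s: 6.23
position: [0.5135, 0.0193, 0.1717]
orientation: [[0.007, 0.979, -0.203], [1.0, -0.006, 0.009], [0.007, -0.203, -0.979]]
force: [0.1, -0.5, -1.3]
width: 0.0492
```

```bash
cat > look.py <<'E'
from fit import *
from plan import *
from workcell import *
import sys
def look(tag,views=("side","scene")):
    s=get_state();chk(s)
    h=np.load("hand.npz")
    R=s["orientation"];p=s["position"]
    bR=R@h["tR"];bp=p+R@h["tp"]
    out=[]
    for n in views:
        c=camera(n);cv2.imwrite(f"pics/{n}_{tag}.png",c["image"][:,:,::-1])
        W=cloud(c);m=yel(c)&~np.isnan(W[...,0])
        P=W[m];L=(P-bp)@bR
        k=(sd(L)<.02);L=L[k]
        def f(q): return sd((L-q[:3])@Ro.from_rotvec(q[3:]).as_matrix())
        r=least_squares(f,np.zeros(6),loss="soft_l1",f_scale=.002,x_scale=[.01]*3+[.1]*3)
        q=r.x;bR2=bR@Ro.from_rotvec(q[3:]).as_matrix();bp2=bp+bR@q[:3]
        cor=bp2+bR2@[.045,0,.054]
        e=Ro.from_matrix(bR2).as_euler("ZYX",degrees=True)
        # rail front x in this view
        g=(W[...,0]>.64)&(W[...,0]<.7)&(W[...,1]>-.09)&(W[...,1]<.15)&(~yel(c))
        Q=W[g];lo=Q[(Q[:,2]>.08)&(Q[:,2]<.12)];up=Q[(Q[:,2]>.179)&(Q[:,2]<.196)]
        print(n,len(L),"med",np.median(f(q)).round(4),"corner",cor.round(4),"yaw,pitch,roll",e.round(1),"rail lo/up x",np.median(lo[:,0]).round(4),np.median(up[:,0]).round(4),"corr",q[:3].round(4))
        out.append((bR2,bp2,s))
    print("pred corner",(bp+bR@[.045,0,.054]).round(4))
    return out
E
python3 - <<'E'
from plan import *
applied([42,1.5,-10],[.258,.005,.033])
from look import *
look("st")
E
```

```text
t 6.23 meas [0.5135 0.0193 0.1717] cmd [0.5136 0.0198 0.1722] roterr deg [0.  0.1 0. ] q [0.03 0.47 0.15 1.46 0.01 0.03] F [ 0.1 -0.5 -1.3] w 0.0492
side 1299 med -0.0002 corner [0.5708 0.0188 0.1607] yaw,pitch,roll [ 0.1 42.   0.2] rail lo/up x 0.6691 0.6692 corr [-0.0002 -0.0006  0.002 ]
scene 684 med -0.0003 corner [0.5709 0.019  0.1579] yaw,pitch,roll [-0.4 42.2 -0.4] rail lo/up x 0.6756 0.6757 corr [ 0.0017 -0.0005  0.    ]
pred corner [0.5696 0.0195 0.1591]
```

View pics/side_st.png

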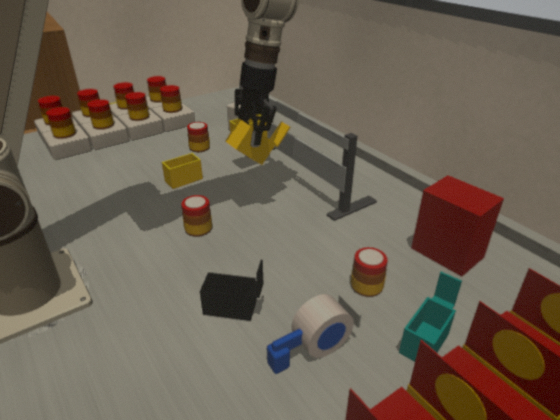

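View pics/scene_st.png

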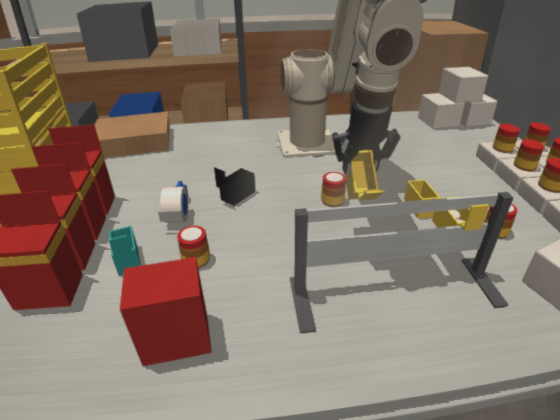

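Run:
```python
from plan import *
p,R=get()
cur=np.array([.5706,.019,.1595]);G=np.array([.6698,.019,.130])
for w in [(-85,8),(-72,-8),(-60,-7),(-48,-5),(-36,1),(-28,9),(-20,17),(-12,23),(-3,22)]:
    t=G+np.array([w[0],0,w[1]])/1e3
    print(w,(R.T@(t-cur)).round(4))
```

```text
(-85, 8) [-0.      0.0183  0.0182]
(-72, -8) [-0.      0.0342  0.0312]
(-60, -7) [0.     0.0458 0.0278]
(-48, -5) [0.0001 0.0571 0.0234]
(-36, 1) [0.0002 0.0677 0.0151]
(-28, 9) [0.0003 0.0739 0.0057]
(-20, 17) [ 0.0004  0.0801 -0.0038]
(-12, 23) [ 0.0005  0.0867 -0.0113]
(-3, 22) [ 0.0006  0.0957 -0.0121]
```

Request:
carry_out --deltas '[[[0,0,0],[0,0.018,0.018],-1],[[0,0,0],[0,0.034,0.031],-1],[[0,0,0],[0,0.046,0.028],-1],[[0,0,0],[0,0.057,0.0235],-1],[[0,0,0],[0,0.063,0.019],-1],[[0,0,0],[0,0.0675,0.015],-1],[[0,0,0],[0,0.0675,0.015],-1],[[0,0,0],[0,0.0675,0.015],-1]]'

```text
time_s: 7.0
position: [0.5766, 0.0197, 0.1426]
orientation: [[0.006, 0.979, -0.204], [1.0, -0.005, 0.008], [0.007, -0.204, -0.979]]
force: [1.0, 0.5, -1.7]
width: 0.0494
```

Run:
```python
from look import *
applied([0,0,0],[0,.0675,.015])
look("in1")
```

```text
t 7.0 meas [0.5766 0.0197 0.1426] cmd [0.5767 0.0195 0.1438] roterr deg [ 0.1  0.1 -0. ] q [0.03 0.61 0.32 1.48 0.01 0.03] F [ 1.   0.5 -1.7] w 0.0494
side 1177 med -0.0005 corner [0.6329 0.0191 0.1313] yaw,pitch,roll [ 0.3 42.1  0.4] rail lo/up x 0.6691 0.669 corr [-0.0007 -0.0008  0.001 ]
scene 640 med -0.0003 corner [0.6342 0.0197 0.1287] yaw,pitch,roll [ 0.2 41.9  0.2] rail lo/up x 0.6756 0.6756 corr [ 0.0022 -0.0003 -0.0001]
pred corner [0.6327 0.0199 0.13  ]
```

View pics/scene_in1.png

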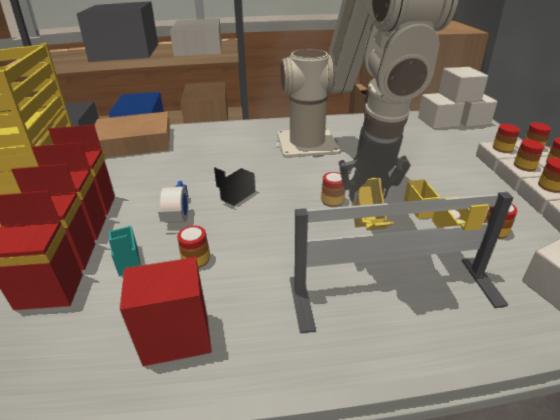

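Lip is in the gap (scene (375,222)) with no contact force. Continuing in.

Request:
carry_out --deltas '[[[0,0,0],[0,0.003,-0.004],-1],[[0,0,0],[0,0.0065,-0.0095],-1],[[0,0,0],[0,0.0125,-0.019],-1],[[0,0,0],[0,0.019,-0.026],-1],[[0,0,0],[0,0.024,-0.027],-1],[[0,0,0],[0,0.029,-0.027],-1],[[0,0,0],[0,0.029,-0.027],-1],[[0,0,0],[0,0.029,-0.027],-1]]'

```text
time_s: 7.77
position: [0.6102, 0.0194, 0.1621]
orientation: [[0.006, 0.978, -0.206], [1.0, -0.005, 0.008], [0.007, -0.206, -0.978]]
force: [0.6, 0.1, -1.6]
width: 0.0495
```

Run:
```python
from look import *
applied([0,0,0],[0,.029,-.027])
look("in2")
p,R=get();h=np.load("hand.npz")
# clearance for rotation phase: corner path
import numpy as np
def P2(th,cx,cz):
    t=np.radians(th);c,s=np.cos(t),np.sin(t)
    g=lambda x0,x1,z0,z1:np.stack(np.meshgrid(np.linspace(x0,x1,max(2,int((x1-x0)*2)+1)),np.linspace(z0,z1,max(2,int((z1-z0)*2)+1))),-1).reshape(-1,2)
    Q=np.vstack([g(0,16,0,4),g(12,16,0,57),g(-4,0,-54,6)])
    return np.stack([Q[:,0]*c+Q[:,1]*s+cx,-Q[:,0]*s+Q[:,1]*c+cz],1)
def sdb(P,x0,x1,z0,z1):
    q=np.abs(P-[(x0+x1)/2,(z0+z1)/2])-[(x1-x0)/2,(z1-z0)/2]
    return (np.linalg.norm(np.maximum(q,0),axis=1)+np.minimum(q.max(1),0)).min()
for th in(42,36,30,24,18,12,6,0):
    print(th,end=": ")
    b=max((min(sdb(P2(th,cx,cz),0,5,-65,0),sdb(P2(th,cx,cz),0,5,45,70)),cx,cz) for cx in np.arange(-12,6,1.) for cz in np.arange(0,26,1.))
    print(b)
```

```text
t 7.77 meas [0.6102 0.0194 0.1621] cmd [0.6106 0.0192 0.1644] roterr deg [ 0.2  0.1 -0. ] q [0.03 0.67 0.48 1.58 0.01 0.03] F [ 0.6  0.1 -1.6] w 0.0495
side 1056 med -0.0005 corner [0.666  0.0187 0.1505] yaw,pitch,roll [-0.4 42.  -0.6] rail lo/up x 0.669 0.6688 corr [-0.0007 -0.001   0.0004]
scene 809 med -0.0001 corner [0.6676 0.0195 0.148 ] yaw,pitch,roll [-0.1 42.3 -0.1] rail lo/up x 0.6757 0.6756 corr [ 0.0018  0.     -0.0001]
pred corner [0.6663 0.0196 0.1494]
42: (np.float64(14.608125686027414), np.float64(1.0), np.float64(23.0))
36: (np.float64(14.838134908833775), np.float64(-2.0), np.float64(23.0))
30: (np.float64(14.964323094162486), np.float64(-4.0), np.float64(23.0))
24: (np.float64(12.82639318040316), np.float64(-3.0), np.float64(25.0))
18: (np.float64(10.57188990164442), np.float64(-3.0), np.float64(25.0))
12: (np.float64(8.218072062721847), np.float64(-5.0), np.float64(16.0))
6: (np.float64(5.859623774224698), np.float64(-4.0), np.float64(18.0))
0: (np.float64(3.0), np.float64(-3.0), np.float64(25.0))
```

View pics/scene_in2.png

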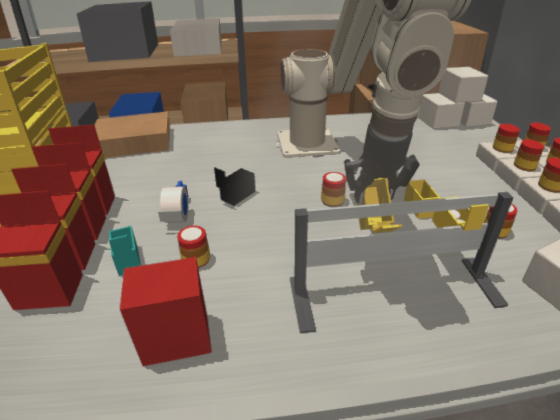

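```bash
cat > rot.py <<'E'
from plan import *
h=np.load("hand.npz")
def rot(angs,dcs):
    p,R=get();v=h["tp"]+h["tR"]@np.array([.045,0,.054])
    for a,dc in zip(angs,dcs):
        E=Ro.from_rotvec([np.radians(a),0,0]).as_matrix()
        print(a,dc,(R.T@(np.array([dc[0],0,dc[1]])/1e3)+v-E@v).round(4))
E
python3 - <<'E'
from rot import *
rot([-3,-7,-12,-17,-22,-27,-31,-34],[(0,0),(0,0),(0,0),(0,-1),(0,-2),(0,-4),(0,-6),(0,-8)])
E
```

```text
-3 (0, 0) [0.    0.    0.003]
-7 (0, 0) [0.     0.0003 0.007 ]
-12 (0, 0) [0.     0.0011 0.012 ]
-17 (0, -1) [-0.      0.0025  0.0178]
-22 (0, -2) [-0.      0.0043  0.0236]
-27 (0, -4) [-0.      0.0067  0.0301]
-31 (0, -6) [-0.      0.009   0.0356]
-34 (0, -8) [-0.      0.011   0.0401]
```

Request:
carry_out --deltas '[[[-3,0,0],[0,0,0.003],-1],[[-7,0,0],[0,0,0.007],-1],[[-12,0,0],[0,0.001,0.012],-1],[[-17,0,0],[0,0.0025,0.018],-1],[[-22,0,0],[0,0.0045,0.0235],-1],[[-27,0,0],[0,0.0065,0.03],-1],[[-31,0,0],[0,0.009,0.0355],-1],[[-34,0,0],[0,0.011,0.04],-1]]'

```text
time_s: 8.53
position: [0.6105, 0.0196, 0.121]
orientation: [[0.006, 0.926, 0.379], [1.0, -0.008, 0.004], [0.007, 0.379, -0.926]]
force: [-0.5, 0.6, -1.4]
width: 0.0498
```

Run:
```python
from look import *
applied([-34,0,0],[0,.011,.04])
look("r1")
```

```text
t 8.53 meas [0.6105 0.0196 0.121 ] cmd [0.6132 0.0194 0.123 ] roterr deg [0.1 0.1 0. ] q [ 0.04  0.27 -0.34  0.57 -0.01  0.04] F [-0.5  0.6 -1.4] w 0.0498
side 1059 med -0.0003 corner [0.6638 0.0189 0.1426] yaw,pitch,roll [-0.3  8.6  0.3] rail lo/up x 0.6692 0.6692 corr [-0.0009 -0.0003  0.0011]
scene 844 med -0.0001 corner [0.6625 0.0194 0.1401] yaw,pitch,roll [-0.   8.7 -0.1] rail lo/up x 0.6757 0.6757 corr [-0.0019 -0.0005 -0.0016]
pred corner [0.6641 0.0196 0.1419]
```

View pics/scene_r1.png

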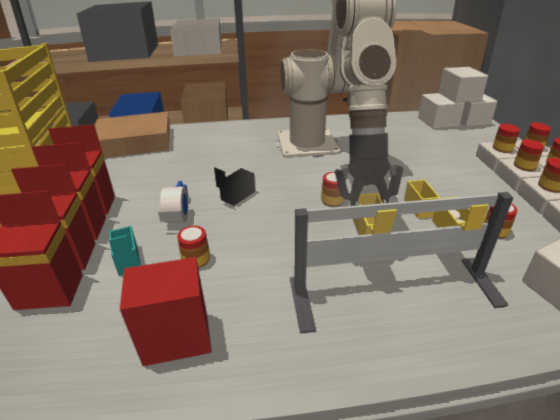

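Run:
```python
from rot import *
from workcell import get_state
s=get_state();chk(s)
save(s["position"],s["orientation"])
rot([-2,-4,-6,-8,-8,-8,-8.5],[(1,0),(2,-1),(3,-2),(3.5,-3),(3.5,-4),(3.5,-5),(3.5,-7)])
```

```text
t 8.63 meas [0.6078 0.0196 0.1186] cmd [0.6132 0.0194 0.123 ] roterr deg [0.5 0.1 0. ] q [ 0.04  0.28 -0.34  0.57 -0.01  0.04] F [-1.2  0.5 -1.3] w 0.0492
-2 (1, 0) [0.     0.0009 0.0024]
-4 (2, -1) [0.     0.0016 0.0057]
-6 (3, -2) [0.     0.0023 0.009 ]
-8 (3.5, -3) [0.     0.0026 0.0121]
-8 (3.5, -4) [-0.      0.0022  0.013 ]
-8 (3.5, -5) [-0.      0.0018  0.014 ]
-8.5 (3.5, -7) [-0.      0.0012  0.0163]
```

Request:
carry_out --deltas '[[[0,0,0],[0,0,0],-1],[[0,0,0],[0,0,0],-1],[[0,0,0],[0,0,0],-1],[[0,0,0],[0,0,0],-1],[[0,0,0],[0,0,0],-1],[[0,0,0],[0,0,0],-1],[[0,0,0],[0,0,0],-1],[[0,0,0],[0,0,0],-1]]'

```text
time_s: 9.3
position: [0.6131, 0.0197, 0.1215]
orientation: [[0.006, 0.926, 0.377], [1.0, -0.008, 0.004], [0.007, 0.377, -0.926]]
force: [1.0, 1.1, -2.3]
width: 0.0491
```

Run:
```python
from look import *
p0=np.array([.6132,.0194,.123])
look("r2")
s=get_state();save(s["position"],s["orientation"])
from rot import rot
rot([-2,-4,-6,-8,-8,-8,-8.5],[(1,0),(2,-1),(3,-2),(3.5,-3),(3.5,-4),(3.5,-5),(3.5,-7)])
```

```text
t 9.3 meas [0.6131 0.0197 0.1215] cmd [0.6078 0.0196 0.1186] roterr deg [-0.4  0.   0. ] q [ 0.04  0.28 -0.33  0.57 -0.01  0.04] F [ 1.   1.1 -2.3] w 0.0491
side 1057 med -0.0004 corner [0.6663 0.0183 0.1429] yaw,pitch,roll [-0.5  8.4  0.2] rail lo/up x 0.669 0.669 corr [-0.0007 -0.0008  0.0006]
scene 854 med -0.0001 corner [0.668  0.0194 0.141 ] yaw,pitch,roll [-0.1  8.2  0. ] rail lo/up x 0.6756 0.6756 corr [ 0.0015 -0.0003 -0.0012]
pred corner [0.6667 0.0197 0.1424]
-2 (1, 0) [0.     0.0009 0.0024]
-4 (2, -1) [0.     0.0016 0.0057]
-6 (3, -2) [0.     0.0022 0.009 ]
-8 (3.5, -3) [0.     0.0025 0.0121]
-8 (3.5, -4) [-0.      0.0022  0.013 ]
-8 (3.5, -5) [-0.      0.0018  0.014 ]
-8.5 (3.5, -7) [-0.      0.0011  0.0163]
```

Run:
```python
from rot import *
from workcell import get_state
s=get_state();chk(s);save(s["position"],s["orientation"])
rot([-2,-4,-6,-8],[(0,-1),(0,-3),(0,-5),(0,-7)])
```

```text
t 9.4 meas [0.6131 0.0197 0.1215] cmd [0.6131 0.0197 0.1215] roterr deg [0. 0. 0.] q [ 0.04  0.28 -0.33  0.57 -0.01  0.04] F [ 0.   0.3 -2.1] w 0.049
-2 (0, -1) [-0.     -0.0004  0.0029]
-4 (0, -3) [-0.     -0.0011  0.0068]
-6 (0, -5) [-0.     -0.0017  0.0106]
-8 (0, -7) [-0.0001 -0.0022  0.0145]
```

Request:
carry_out --deltas '[[[-2,0,0],[0,-0.0005,0.003],-1],[[-4,0,0],[0,-0.001,0.007],-1],[[-6,0,0],[0,-0.0015,0.0105],-1],[[-8,0,0],[0,-0.002,0.0145],-1],[[-8,0,0],[0,-0.002,0.0145],-1],[[-8,0,0],[0,-0.002,0.0145],-1],[[-8,0,0],[0,-0.002,0.0145],-1],[[-8,0,0],[0,-0.002,0.0145],-1]]'

```text
time_s: 10.07
position: [0.6178, 0.0198, 0.1084]
orientation: [[0.006, 0.864, 0.504], [1.0, -0.009, 0.003], [0.007, 0.504, -0.864]]
force: [0.1, 0.6, -1.4]
width: 0.0493
```

Run:
```python
from look import *
applied([-8,0,0],[0,-.002,.0145])
look("r3")
p,R=get()
print((R.T@np.array([0,0,-.001])),R.T@np.array([.001,0,0]))
```

```text
t 10.07 meas [0.6178 0.0198 0.1084] cmd [0.6167 0.0197 0.1073] roterr deg [-0.1  0.   0. ] q [ 0.04  0.25 -0.5   0.29 -0.02  0.04] F [ 0.1  0.6 -1.4] w 0.0493
side 1028 med -0.0004 corner [0.6675 0.0185 0.1378] yaw,pitch,roll [0.1 0.1 1.3] rail lo/up x 0.669 0.6691 corr [-0.0005 -0.0003  0.0013]
scene 764 med -0.0001 corner [0.6692 0.0194 0.1351] yaw,pitch,roll [-0.3  0.  -0.2] rail lo/up x 0.6756 0.6756 corr [ 0.0013 -0.0005 -0.0016]
pred corner [0.6679 0.0197 0.1366]
[-7.14766085e-06 -5.02663351e-04  8.64452697e-04] [6.25053412e-06 8.64435434e-04 5.02704995e-04]
```

Request:
carry_out --deltas '[[[0,0,0],[0,-0.001,0.001],-1],[[0,0,0],[0,-0.002,0.002],-1],[[0,0,0],[0,-0.003,0.003],-1],[[0,0,0],[0,-0.004,0.004],-1],[[0,0,0],[0,-0.005,0.005],-1],[[0,0,0],[0,-0.005,0.005],-1],[[0,0,0],[0,-0.005,0.005],-1],[[0,0,0],[0,-0.005,0.005],-1]]'

```text
time_s: 10.83
position: [0.6157, 0.0198, 0.1015]
orientation: [[0.006, 0.863, 0.505], [1.0, -0.009, 0.003], [0.007, 0.505, -0.863]]
force: [-2.3, -1.0, 3.6]
width: 0.0493
```

Run:
```python
from look import *
applied([0,0,0],[0,-.005,.005])
look("r4")
```

```text
t 10.83 meas [0.6157 0.0198 0.1015] cmd [0.6149 0.0198 0.1005] roterr deg [-0.1  0.  -0. ] q [ 0.04  0.26 -0.51  0.27 -0.02  0.04] F [-2.3 -1.   3.6] w 0.0493
side 1042 med -0.0005 corner [0.6651 0.019  0.1304] yaw,pitch,roll [ 0.4 -0.1  0.8] rail lo/up x 0.669 0.6691 corr [-0.0005 -0.0005  0.0005]
scene 711 med -0.0001 corner [0.6671 0.0194 0.1286] yaw,pitch,roll [-0.2 -0.2  0.1] rail lo/up x 0.6756 0.6756 corr [ 0.0016 -0.0003 -0.0014]
pred corner [0.6657 0.0198 0.1297]
```

View pics/side_r4.png

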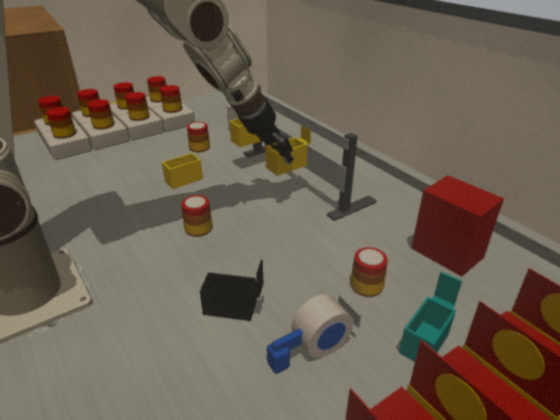

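Contact felt (about 5 N), and the corner is at the bar's edge. Releasing.

Request:
carry_out --deltas '[[[0,0,0],[0,0,0],-0.1],[[0,0,0],[0,0,0],0.1],[[0,0,0],[0,0,0],0.25],[[0,0,0],[0,0,0],0.4],[[0,0,0],[0,0,0],0.6],[[0,0,0],[0,0,0],0.8],[[0,0,0],[0,0,0],1],[[0,0,0],[0,0,0],1]]'

```text
time_s: 11.6
position: [0.6147, 0.0198, 0.1002]
orientation: [[0.006, 0.865, 0.502], [1.0, -0.009, 0.003], [0.007, 0.502, -0.865]]
force: [-0.6, -0.3, 0.4]
width: 0.0854
```

Run:
```python
from look import *
look("r5")
c=camera("wrist");cv2.imwrite("pics/wrist_r5.png",c["image"][:,:,::-1])
```

```text
t 11.6 meas [0.6147 0.0198 0.1002] cmd [0.6149 0.0198 0.1005] roterr deg [ 0. -0. -0.] q [ 0.04  0.26 -0.51  0.27 -0.02  0.04] F [-0.6 -0.3  0.4] w 0.0854
side 1032 med -0.0003 corner [0.6658 0.019  0.13  ] yaw,pitch,roll [-0.2 -3.8  0.2] rail lo/up x 0.6689 0.6692 corr [ 0.0048 -0.0005 -0.0012]
scene 776 med -0.0 corner [0.6674 0.0195 0.1281] yaw,pitch,roll [ 0.1 -3.7  0.3] rail lo/up x 0.6757 0.6756 corr [ 0.0064 -0.0002 -0.003 ]
pred corner [0.6648 0.0197 0.1283]
```

View pics/wrist_r5.png

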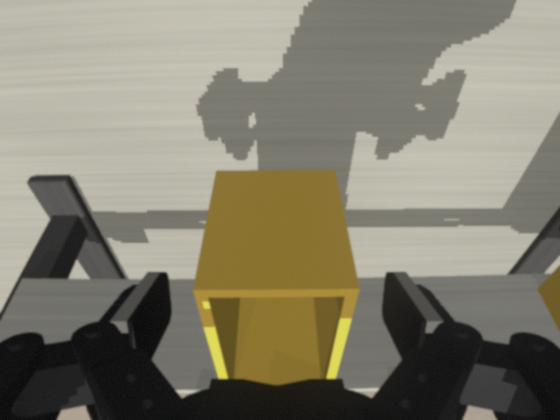

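Hanging with about 3.7° of tilt, as the geometry predicts. The fingers are clear on both sides (bin columns 195–355, pads at 165 and 385). Retreating along the tool axis.

Request:
carry_out --deltas '[[[0,0,0],[0,0,-0.01],1],[[0,0,0],[0,0,-0.025],1],[[0,0,0],[0,0,-0.045],1],[[0,0,0],[0,0,-0.07],1],[[0,0,0],[0,0,-0.095],1],[[0,0,0],[0,0,-0.12],1],[[0,0,0],[0,0,-0.14],1],[[0,0,0],[0,0,-0.15],1]]'

```text
time_s: 12.42
position: [0.5392, 0.0194, 0.234]
orientation: [[0.006, 0.862, 0.507], [1.0, -0.009, 0.003], [0.007, 0.507, -0.862]]
force: [0.6, -0.6, -0.1]
width: 0.0855
```

Request:
carry_out --deltas '[[[0,0,0],[0,0,0],1],[[0,0,0],[0,0,0],1],[[0,0,0],[0,0,0],1],[[0,0,0],[0,0,0],1],[[0,0,0],[0,0,0],1],[[0,0,0],[0,0,0],1],[[0,0,0],[0,0,0],1],[[0,0,0],[0,0,0],1]]'

```text
time_s: 13.08
position: [0.5394, 0.0193, 0.2297]
orientation: [[0.006, 0.865, 0.502], [1.0, -0.009, 0.003], [0.007, 0.502, -0.865]]
force: [-0.1, -0.4, -0.7]
width: 0.0851
```

Run:
```python
from look import *
from workcell import *
s=get_state();print(s["time_s"],s["position"],s["force"],abs(s["qd"]).max())
bR=Ry(-3.7);bp=np.array([.6666,.019,.129])-bR@[.045,0,.054]
for n in("side","scene"):
    c=camera(n);cv2.imwrite(f"pics/{n}_end.png",c["image"][:,:,::-1])
    W=cloud(c);m=yel(c)&~np.isnan(W[...,0]);L=(W[m]-bp)@bR;L=L[sd(L)<.02]
    f=lambda q: sd((L-q[:3])@Ro.from_rotvec(q[3:]).as_matrix())
    q=least_squares(f,np.zeros(6),loss="soft_l1",f_scale=.002,x_scale=[.01]*3+[.1]*3).x
    b2=bR@Ro.from_rotvec(q[3:]).as_matrix();print(n,(bp+bR@q[:3]+b2@[.045,0,.054]).round(4),Ro.from_matrix(b2).as_euler("ZYX",degrees=True).round(1))
    if n=="side":
        print("plain",fit2(pts(c,[160,150,206,190]),[.428,.228,0,0],False))
```

```text
13.0833 [0.53941475 0.0193316  0.22966039] [-0.0834668  -0.43589783 -0.68452165] 0.005635433503291514
side [0.6657 0.0192 0.1301] [ 0.1 -3.7  0.2]
plain (array([4.29106432e-01, 2.27844617e-01, 2.78167679e-02, 4.20582627e-04]), np.float64(0.000838129077745756))
scene [0.6673 0.0195 0.1279] [ 0.1 -3.6  0.1]
```

View pics/side_end.png

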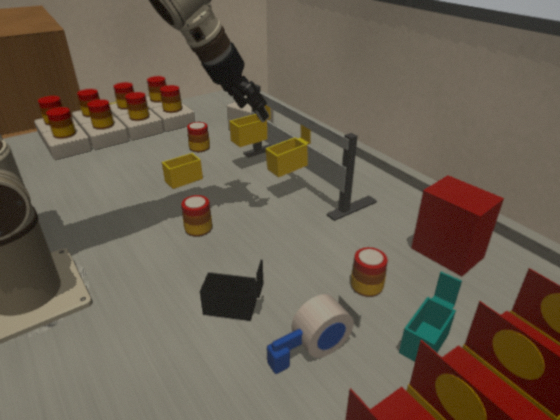

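The bin hangs at side (288,155), next to the fixed one at (250,130), and the gripper is clear. The plain bin hasn't moved.

```bash
python3 -c "
from workcell import *
print(job_done())"
```

```text
the job is handed in; nothing more can be done
None
```

The tongued yellow bin now hangs on the free stretch of the slat rail, and I handed the job in at about 13 s; no verdict was reported. I gripped it across its width and raised the front 42°. I fed the lip up through the gap without touching the bars, rotated the front down, lowered it until I felt contact, then released and backed off.

The last checks after letting go all fell within the limits:
- **Tongue corner:** about 3 mm in front of the lower bar's edge and within 2 mm of it in height. The bin sits roughly 10 mm along the bars from the groove point, by an estimate from the posts and the fixed bin.
- **Attitude:** tilted about 3.7° with the front slightly low, and square to the rail within 0.5°. That tilt is what the hook's play allows.
- **At rest:** its measured position changed by less than 1 mm between the last two looks, about 1.5 s apart.
- **Surroundings:** the plain bin moved less than 1 mm. The gripper is open and clear, and the wrist force is about 0 N.

The side and scene cameras differed by about 2 mm throughout, which matches their stated calibration. No check failed.

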